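Load the plug-in module into the test jig and hold its contact slide closed

TASK

Put the tall slim plug-in module fully down into the pocket of the test jig, let go of it, then push the jig's sprung contact slide by its upright thumb plate towards the module, past the ratchet click and on to its stop. The ratchet alone does not keep the contacts closed, so finish while still holding the slide pressed at its stop with the fingers, and do not shove or topple the two bottles, the loupe or the squat module.

Things in the scene. Friction and masses are not known exactly. Their poses are not given: they have to be found in the camera images.
- module: The plug-in module to load: a loose black plastic block 24 (x) x 56 (y) x 84 mm tall (z), about 0.14 kg, standing upright on the bench, alone on one side. Brass contacts low on both broad faces, grey ribs near the top; the foot goes in first; it may go in either way round. Origin: centre of its underside, z up.
- jig: The fixed test jig, left or right of the robot, opposite the module: aluminium base plate 240 (x) x 110 (y) x 12 mm carrying a nest block, a sprung steel slide and, beside it at y = +28 mm, a pawl lever at most 46 mm high. Origin: centre of the plate's underside, on the bench; x runs from the slide to the nest and points away from the robot within 0.35 rad; z up.
- pocket_floor (a point): Centre of the pocket's flat floor, 22 mm above the bench (jig x = +60 mm, y = 0), axes as the jig. The pocket is 27 (x) x 59 mm (y), 1.5 mm clear all round the module, 40 mm deep, with a 3 mm bevel at the mouth. A module fully home stands on this floor and sticks out 44 mm above the nest, its top 106 mm above the bench.
- pocket_mouth (a point): Centre of the pocket's mouth, in the top of the grey nest block (62 x 96 mm in plan, its top 62 mm above the bench, centred on the pocket), axes as the jig.
- contact_slide: The sprung sliding carriage with, on its robot-side end, the upright aluminium thumb plate: 12 (x) x 40 (y) x 42 mm tall. Origin: centre of the thumb plate's foot, 44 mm above the bench (plate top at 86 mm), at jig x = -58 mm, y = 0 at rest; axes as the jig. Push the plate's ribbed -x face (6 mm behind the origin) along the jig's +x; it moves with the slide.
- slide_travel (a joint): Travel of the sprung slide along the jig's +x, in m: 0 at rest, 0.032 at its stop. The spring pushes back with 3 N at rest, 7 N at the stop. The ratchet tooth meets the pawl at about 0.010 and has clicked past by 0.020 (push up to about 20 N); let go beyond the click, the slide falls back to about 0.022 and is caught there.
- big_bottle: Bystander: black bottle with white cap, 44 mm diameter, 92 mm tall, in the middle. Origin: centre of its underside.
- small_bottle: Bystander: black bottle with black cap, 30 mm diameter, 75 mm tall, in the middle. Origin: centre of its underside.
- loupe: Bystander: black inspection loupe standing upright, 40 mm diameter, 58 mm tall, in the middle. Origin: centre of its underside.
- fat_module: Bystander: a squat black module, 44 x 56 x 46 mm tall, that does not fit the pocket. Origin: centre of its underside.
Things that resemble listed ones, but are neither listed nor needed, are in the scene too. Leave any pink or white look-alike of the module alone.

How it is judged:
By the outcome, as a careful person would: the job done as asked, in the order asked, and still so for the second after the job is handed in, while the arm keeps its last pose, push and grip.
It also fails if it takes over 59 s, if anything falls off the work surface, if the arm or the gripper's body presses on something with over 40 N, if the wrist force passes 120 N, or if a joint passes its speed limit or range.

ROBOT

A 6-joint arm with a two-finger parallel gripper is mounted at the origin on the work surface. World frame = base frame: x ahead of the robot, y to its left, z up, the work surface at z = 0. Lengths are in m, angles in rad, forces in N, time in s.
With the tool pointing down it reaches from about 0.375 to 0.975 m from the base axis. Payload 3.8 kg.
Tool frame: the origin (TCP) lies at the very end of the fingers, on their centre line; the grasp point (between the pads) lies 19 mm behind it; z points along the fingers, y is the line along which they close (so a half turn about z gives the same grasp; the last joint's range is limited). The gripper opens to 85 mm and grips with 20 to 120 N. Pads are 22 mm wide; open, the fingers measure 114 mm over their backs; the gripper's body (76 mm by 85 mm) begins 54 mm behind the grasp point. The pads swing forward as they close: fully open they stand 13 mm farther back than shut.
Start: joints at [-1.244, 0.264, 1.604, -0, 1.274, -0.037], TCP at [0.24, -0.631, 0.231] pointing down, gripper open.
Joint ranges: [-2.63, 2.63], [-0.94, 2.18], [0.31, 2.57], [-1.31, 4.45], [0, 2.66], [-2.55, 2.55]. Speed limits (rad/s): [2.57, 2.57, 3.14, 3.14, 3.14, 3.14].

INTERFACE

Orientations are given as a rotation vector (axis times angle).
In Python, from workcell import * gives the robot as it stands.
- The arm moves only by the shell command python3 -m crank 'ROWS' [OPENING] [FORCE]. ROWS is JSON, a list that holds one entry, the list of rows, each a list of 6 numbers: the shift along the tool's x, y, z in cm, then the turn, a rotation vector about the tool's x, y, z in rad. In form: [[[dx, dy, dz, ax, ay, az], ...]]. A call has 1 to 8 rows; each row shifts and turns the commanded pose from where the row before left it, along the tool's axes as they then stand; what a row does not reach is not made up. A row lasts 1/12 s, in which the tool goes at most 41.7 mm and 7.16 degrees, less where a joint would pass 70% of its speed; a pose out of reach is approached as far as the arm can. A call with a gripper value outside its range is refused whole. OPENING is the finger opening in cm, from 0 to 8.54, set as the call begins (- or left out, the last holds). The fingers move at their own pace and stop on an object; FORCE is the grip in N (left out, the last holds). Time passes only in rows, so rows that do not move let the fingers close. It gives the time, the measured TCP pose, the force, the opening and the grip force at its end, in the units of the state.
- read_state(): the state, without advancing time (a new reading comes with each control period).
- read_camera(name): name is "scene" or "top"; returns the picture (480x640x3 uint8, blue, green, red); there is no depth.
- camera_model(name): a dict with "camera_matrix" (3x3 intrinsics, pixels), "R" (3x3) and "t" (3): a world point X has camera coordinates R X + t. Camera axes: x right, y down, z forward; pixel columns grow to the right and rows downward; lengths in m; the calibration is good to about 2 mm. A picture is of the moment at which its call begins. camera_model takes no time and is no camera call.
- finish_job(): hands the job in; it is judged then, once.
The state is a dict: "time": time; "q": joint angles; "joint_vel": joint speeds; "joint_torque": joint torques, N m; "tool_pos": TCP position; "tcp_rot": TCP orientation; "wrist_force": force on the tool from outside, world axes, zero at the start; "torque": the same for the moment, N m; "width": opening from 0.0 (shut) to 1.0 (fully open); "grip_force": force on a finger pad.
Only numpy, scipy, OpenCV 4.12 (cv2) and the standard library are available. Lean on these libraries where they do the work, as an engineer would, in place of code of your own. Each camera call takes 0.05 s, during which the arm holds its last target. There are 200 camera calls.

## Working session

There is one attempt and no reset: what is moved stays moved. The work goes in short steps, Python scripts to look and compute and a shell command to move; the robot and the scene stay as the last step left them, time stands still between calls to the robot, and variables do not carry over. Pictures are saved under pics/ and viewed, at most 10 in all, crops included, and the job is handed in when it is done.

```bash
ls; mkdir -p pics
python3 - <<'E'
from workcell import *
import cv2
for n in("scene","top"):
    cv2.imwrite(f"pics/{n}0.png",read_camera(n)); m=camera_model(n); print(n,m)
s=read_state();print(s['tool_pos'],s['tcp_rot'],s['time'],s['width'])
E
```

```text
pics
scene {'camera_matrix': array([[522.71413457,   0.        , 321.77641393],
       [  0.        , 522.71413457, 239.12118635],
       [  0.        ,   0.        ,   1.        ]]), 'R': array([[ 0.86564122,  0.50046728, -0.01406342],
       [ 0.33168343, -0.59428998, -0.73267013],
       [-0.37503518,  0.62956487, -0.6804386 ]]), 't': array([-0.47543624, -0.11425689,  1.18192943])}
top {'camera_matrix': array([[561.39327753,   0.        , 318.20854782],
       [  0.        , 561.39327753, 238.30446689],
       [  0.        ,   0.        ,   1.        ]]), 'R': array([[ 0.02895784, -0.99954306, -0.00866702],
       [-0.98083035, -0.02674204, -0.19301992],
       [ 0.19269995,  0.01409031, -0.98115656]]), 't': array([0.02767785, 0.56109571, 0.98396513])}
[ 0.23997361 -0.63018169  0.23005862] [-3.08775744e+00 -5.67906125e-01  4.44975311e-04] 0.1 1.003381663815108
```

View pics/scene0.png

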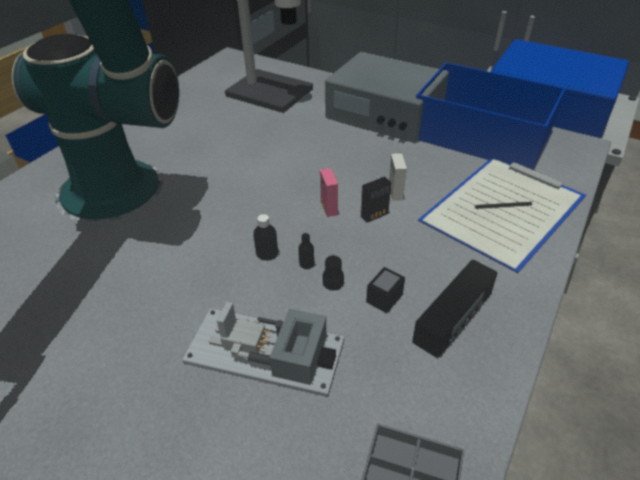

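View pics/top0.png

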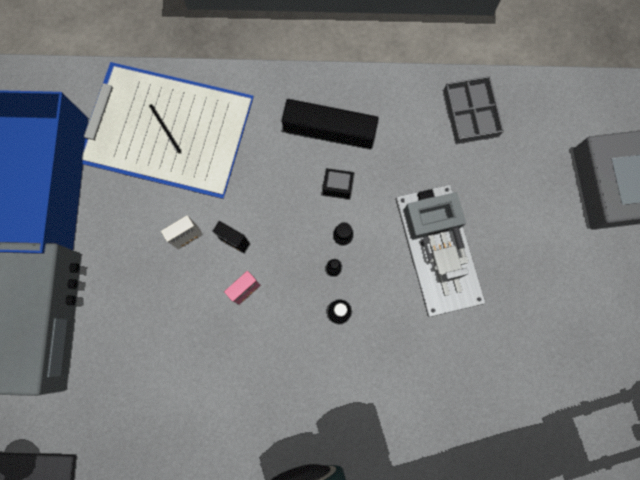

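The scene view shows upright blocks that could be the module: pink (329,192), white (398,176) and black with brass contacts (376,199). In the top view they are at (242,287), (181,232) and (231,236). The squat module is at scene (385,289). The black block fits: it is black, tall, slim and on the side opposite the jig. The jig is at scene (265,348), top (440,250). I'll confirm with one enlarged crop.

Run:
```python
import cv2,numpy as np
a=cv2.imread("pics/scene0.png");b=cv2.imread("pics/top0.png")
f=lambda im,x,y,w,h:cv2.resize(im[y:y+h,x:x+w],(400,300),interpolation=cv2.INTER_CUBIC)
cv2.imwrite("pics/crop1.png",np.vstack([np.hstack([f(a,336,160,80,60),f(b,191,206,80,60)]),np.hstack([f(a,175,285,180,135),f(b,350,180,180,135)])]))
```

```text
(no output)
```

View pics/crop1.png

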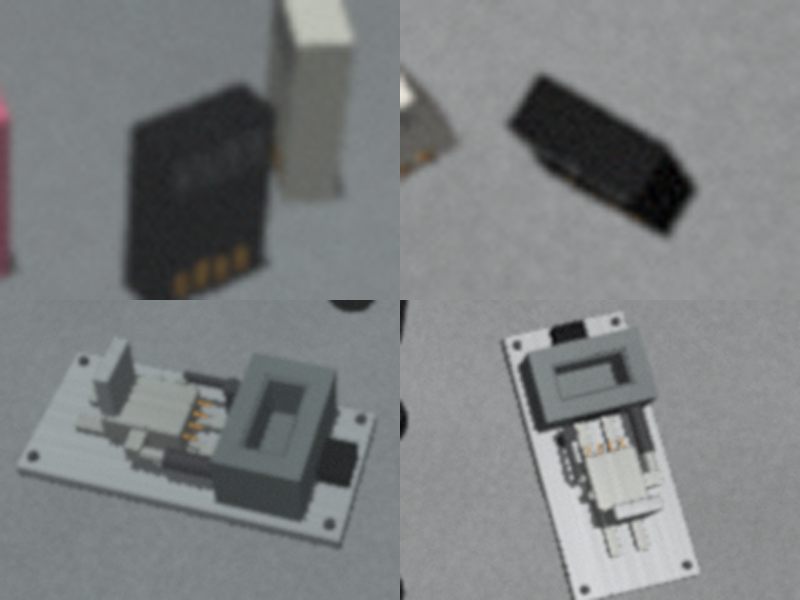

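Confirmed: the black block has brass contacts at its foot, and the top view shows its top face at about (223,229). The pocket is open, at top (441,211). Next I'll measure.

```bash
cat > h.py <<'E'
import numpy as np,cv2
from workcell import *
def cast(n,uv,z):
    m=camera_model(n);K,R,t=m["camera_matrix"],m["R"],m["t"]
    uv=np.atleast_2d(np.asarray(uv,float))
    d=np.c_[uv,np.ones(len(uv))]@np.linalg.inv(K).T@R
    c=-R.T@t
    return c+d*((z-c[2])/d[:,2])[:,None]
def proj(n,X):
    m=camera_model(n);p=(np.atleast_2d(X)@m["R"].T+m["t"])@m["camera_matrix"].T
    return p[:,:2]/p[:,2:]
def rect(n,cnt,z):
    P=cast(n,cnt.reshape(-1,2),z)[:,:2].astype(np.float32)*1000
    (c,s,a)=cv2.minAreaRect(P); return np.round(c,1),np.round(s,1),round(a,1)
def big(mask,x,y,w,h):
    k=np.zeros_like(mask);k[y:y+h,x:x+w]=mask[y:y+h,x:x+w]
    cs,_=cv2.findContours(k,cv2.RETR_EXTERNAL,cv2.CHAIN_APPROX_NONE)
    return max(cs,key=cv2.contourArea)
E
python3 - <<'E'
from h import *
a=cv2.imread("pics/scene0.png");b=cv2.imread("pics/top0.png")
g=cv2.cvtColor(b,cv2.COLOR_BGR2GRAY);ga=cv2.cvtColor(a,cv2.COLOR_BGR2GRAY)
# module silhouettes
for n,G,r in(("top",g,(205,215,50,40)),("scene",ga,(355,170,36,55))):
    c=big((G<60).astype(np.uint8),*r); h=cv2.approxPolyDP(cv2.convexHull(c),1.5,True).reshape(-1,2)
    print(n,[(tuple(map(int,p)),np.round(cast(n,p,.084)[0,:2]*1000).tolist(),np.round(cast(n,p,0)[0,:2]*1000).tolist()) for p in h])
c=big((g>140).astype(np.uint8),390,180,100,140); print("plate",rect("top",c,.012))
print("bench",g[300,400],"nest",[b[202,408+i].tolist() for i in range(0,60,6)],[b[y,412].tolist() for y in range(195,240,4)])
print("col",[int(g[y,400+(y-190)//4+12]) for y in range(185,245,2)])
cv2.imwrite("pics/nest.png",cv2.resize(b[185:275,395:485],(800,800))[:600])
E
```

```text
top [((218, 222), [579.0, 225.0], [598.0, 242.0]), ((244, 236), [555.0, 177.0], [571.0, 189.0]), ((248, 245), [539.0, 169.0], [554.0, 181.0]), ((243, 252), [526.0, 177.0], [540.0, 190.0]), ((219, 238), [550.0, 222.0], [566.0, 238.0]), ((213, 230), [564.0, 233.0], [582.0, 251.0])]
scene [((385, 178), [566.0, 228.0], [523.0, 335.0]), ((390, 182), [581.0, 221.0], [539.0, 327.0]), ((387, 212), [615.0, 133.0], [578.0, 227.0]), ((367, 221), [594.0, 91.0], [554.0, 180.0]), ((362, 217), [581.0, 97.0], [539.0, 187.0]), ((363, 186), [539.0, 183.0], [492.0, 284.0])]
plate (array([ 556.2, -191.2]), array([275.1, 194. ]), 0.2)
bench 148 nest [[184, 184, 180], [145, 144, 139], [135, 135, 128], [135, 135, 128], [128, 128, 123], [132, 132, 127], [120, 119, 113], [100, 99, 95], [131, 132, 127], [146, 145, 144]] [[197, 195, 193], [195, 194, 192], [137, 137, 133], [135, 134, 128], [135, 133, 129], [137, 137, 129], [125, 125, 120], [82, 80, 78], [52, 52, 50], [46, 46, 44], [44, 44, 43], [124, 124, 121]]
col [148, 148, 147, 141, 165, 193, 195, 197, 175, 130, 130, 131, 134, 130, 133, 132, 130, 132, 132, 129, 132, 135, 132, 131, 106, 50, 86, 77, 74, 70]
```

View pics/nest.png

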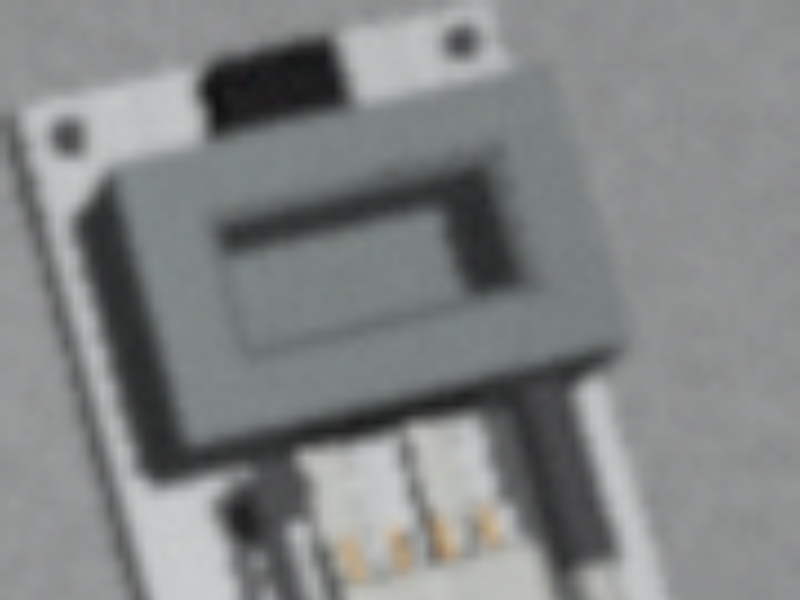

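Run:
```python
from h import *
def show(name,P):
    P=P[:,:2]*1000;print(name,np.round(P,1).tolist(),"mean",P.mean(0).round(1),"edges",[(round(float(np.hypot(*v)),1),round(float(np.degrees(np.arctan2(v[1],v[0]))),1)) for v in np.roll(P,-1,0)-P])
q=lambda L:np.array(L)/8.889+[395,185]-.44
show("nest",cast("top",q([(115,170),(555,65),(632,345),(185,447)]),.062))
show("pocket",cast("top",q([(218,218),(498,150),(530,290),(250,360)]),.062))
h=np.vstack([q([(68,137),(462,43)]),[(479,299.1),(433.1,310.8)]])
show("holes",cast("top",h,.012))
m=lambda L:(np.array(L)-[400,0])/5+[191,206]-.4
show("modtop",cast("top",m([(541,72),(507,124),(628,196),(660,145)]),.084))
show("modbot",cast("top",m([(697,187),(668,237)]),0))
q2=lambda L:np.array(L)/5+[336,160]-.4
show("scbot",cast("scene",q2([(268,262),(150,302),(124,284)]),0))
show("sctop",cast("scene",q2([(133,127),(160,139),(273,107),(243,84)]),.084))
b=lambda L:np.array(L)/400*180+[175,285-135]-.3
show("scnest",cast("scene",(np.array([(252,354),(336,368),(306,465),(217,450)])-[0,300])*.45+[175,285]-.3,.062))
```

```text
nest [[628.7, -120.5], [653.9, -212.6], [594.1, -227.4], [570.0, -134.9]] mean [ 611.7 -173.9] edges [(95.5, -74.7), (61.6, -166.1), (95.7, 104.6), (60.4, 13.7)]
pocket [[618.9, -142.0], [635.1, -200.4], [605.3, -206.6], [588.8, -148.4]] mean [ 612.  -174.3] edges [(60.7, -74.5), (30.5, -168.4), (60.5, 105.8), (30.8, 12.1)]
holes [[649.2, -117.6], [672.9, -204.2], [460.1, -262.0], [435.8, -175.5]] mean [ 554.5 -189.9] edges [(89.8, -74.7), (220.5, -164.8), (89.8, 105.7), (221.1, 15.2)]
modtop [[583.2, 224.0], [563.7, 235.1], [538.5, 189.9], [557.4, 179.4]] mean [560.7 207.1] edges [(22.5, 150.5), (51.8, -119.1), (21.7, -28.9), (51.6, 60.0)]
modbot [[557.9, 176.8], [537.9, 187.1]] mean [547.9 181.9] edges [(22.5, 153.0), (22.5, -27.0)]
scbot [[581.8, 229.2], [549.8, 181.7], [535.1, 186.7]] mean [555.6 199.2] edges [(57.3, -124.0), (15.6, 161.0), (63.2, 42.2)]
sctop [[536.6, 184.9], [549.5, 183.0], [579.7, 223.9], [562.6, 232.2]] mean [557.1 206. ] edges [(13.0, -8.2), (50.8, 53.5), (19.0, 154.0), (54.0, -118.7)]
scnest [[568.7, -139.9], [627.9, -121.3], [651.0, -201.8], [593.0, -221.0]] mean [ 610.2 -171. ] edges [(62.0, 17.4), (83.8, -74.0), (61.1, -161.7), (84.7, 106.7)]
```

Pocket: nest, pocket rim and screw holes agree on (612,-174) mm with jig yaw 15.1°. Module: about (561,206) mm with its x axis at -28.5°. Next I move above it and turn the fingers to grip the broad faces.

```bash
python3 -m crank '[[[2.72,-3.04,0,0,0,0],[2.72,-3.04,0,0,0,0],[2.72,-3.04,0,0,0,0],[2.72,-3.04,0,0,0,0],[2.72,-3.04,0,0,0,0],[2.72,-3.04,0,0,0,0],[2.72,-3.04,0,0,0,0],[2.72,-3.04,0,0,0,0]]]' 8.5 >/dev/null && python3 -m crank '[[[2.72,-3.04,0,0,0,0],[2.72,-3.04,0,0,0,0],[2.72,-3.04,0,0,0,0],[2.72,-3.04,0,0,0,0],[2.72,-3.04,0,0,0,0],[2.72,-3.04,0,0,0,0],[2.72,-3.04,0,0,0,0],[2.72,-3.04,0,0,0,0]]]' && python3 -m crank '[[[2.72,-3.04,0,0,0,0],[2.72,-3.04,0,0,0,0],[2.72,-3.04,0,0,0,0],[2.72,-3.04,0,0,0,0],[2.72,-3.04,0,0,0,0],[2.72,-3.04,0,0,0,0]]]' && python3 -m crank '[[[0,0,0,0,0,-0.118],[0,0,0,0,0,-0.118],[0,0,0,0,0,-0.118],[0,0,0,0,0,-0.118],[0,0,0,0,0,-0.118],[0,0,0,0,0,-0.118],[0,0,0,0,0,0],[0,0,0,0,0,0]]]'
cat > go.py <<'E'
from h import *
from scipy.spatial.transform import Rotation as Ro
import sys
# target: x y z(mm) yaw of tool y (deg) -> shift in tool cm, turn about tool z
s=read_state();R=Ro.from_rotvec(s["tcp_rot"]).as_matrix();p=s["tool_pos"]*1000
x,y,z,yaw=map(float,sys.argv[1:5])
cur=np.degrees(np.arctan2(R[1,1],R[0,1]));d=(yaw-cur+90)%180-90
print("t",s["time"],"p",p.round(1),"yaw",cur.round(2),"tilt",R[:,2].round(3),"w",round(s["width"],3),"grip",s["grip_force"],"F",np.round(s["wrist_force"],1))
print("shift cm",(R.T@(np.array([x,y,z])-p)/10).round(2),"turn z",round(-np.radians(d),3))
E
python3 go.py 561 206 230 -28.5
```

```text
time: 1.43
tool_pos: [0.4738, -0.0193, 0.2311]
tcp_rot: [3.09, 0.568, -0.0]
wrist_force: [1.0, -0.8, 0.4]
width: 0.995
grip_force: 0.0
time: 1.93
tool_pos: [0.5614, 0.2092, 0.2307]
tcp_rot: [3.089, 0.569, -0.001]
wrist_force: [2.1, 0.2, -0.2]
width: 0.995
grip_force: 0.0
time: 2.6
tool_pos: [0.5611, 0.207, 0.2308]
tcp_rot: [-2.704, -1.6, 0.001]
wrist_force: [-0.8, -0.4, 0.2]
width: 0.995
grip_force: 0.0
t 2.6 p [561.1 207.  230.8] yaw -28.78 tilt [-0.001 -0.    -1.   ] w 0.995 grip 0.0 F [-0.8 -0.4  0.2]
shift cm [-0.1   0.04  0.08] turn z -0.005
```

```bash
python3 -m crank '[[[0,0,3.6,0,0,0],[0,0,3.6,0,0,0],[0,0,3.6,0,0,0],[0,0,3.0,0,0,0],[0,0,2.5,0,0,0],[0,0,1.8,0,0,0],[0,0,0,0,0,0],[0,0,0,0,0,0]]]' 5 && python3 go.py 561 206 50 -28.5
python3 - <<'E'
from h import *
a=read_camera("scene");b=read_camera("top")
f=lambda im,x,y,w,h:cv2.resize(im[y:y+h,x:x+w],(400,300),interpolation=cv2.INTER_CUBIC)
cv2.imwrite("pics/g1.png",np.hstack([f(a,320,130,120,90),f(b,171,186,120,90)]))
E
```

```text
time: 3.27
tool_pos: [0.5602, 0.2067, 0.049]
tcp_rot: [-2.702, -1.601, 0.005]
wrist_force: [0.3, 0.5, 0.6]
width: 0.585
grip_force: 0.0
t 3.2667 p [560.2 206.7  49. ] yaw -28.71 tilt [-0.003 -0.001 -1.   ] w 0.585 grip 0.0 F [0.3 0.5 0.6]
shift cm [-0.02  0.1  -0.1 ] turn z -0.004
```

View pics/g1.png

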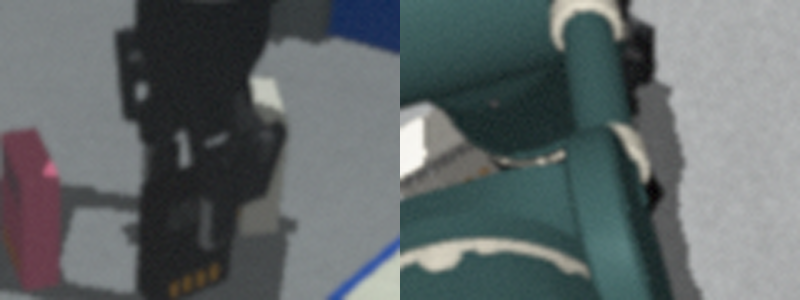

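The fingers straddle the upright module, whose brass contacts are at crop (195,280), and nothing is disturbed. Closing and lifting.

```bash
python3 -m crank '[[[0,0,0,0,0,0],[0,0,0,0,0,0],[0,0,0,0,0,0],[0,0,0,0,0,0],[0,0,0,0,0,0],[0,0,0,0,0,0]]]' 0 40 && python3 go.py 561 206 50 -28.5 && python3 -m crank '[[[0,0,-1.5,0,0,0],[0,0,-3,0,0,0],[0,0,-3.5,0,0,0],[0,0,-3.5,0,0,0],[0,0,-2.5,0,0,0],[0,0,-1,0,0,0],[0,0,0,0,0,0]]]' >/dev/null && python3 go.py 612 -174 200 15.1
```

```text
time: 3.87
tool_pos: [0.563, 0.2077, 0.0524]
tcp_rot: [2.701, 1.603, 0.005]
wrist_force: [-0.5, -0.4, 6.0]
width: 0.278
grip_force: 40.2
t 3.8667 p [563.  207.7  52.4] yaw -28.6 tilt [ 0.003  0.001 -1.   ] w 0.278 grip 40.1616507768631 F [-0.5 -0.4  6. ]
shift cm [-0.24 -0.09  0.24] turn z -0.002
t 4.45 p [563.4 207.8 204. ] yaw -28.6 tilt [ 0.006  0.002 -1.   ] w 0.275 grip 39.5425808429718 F [ 0.1 -0.6 -0.9]
shift cm [-31.2   22.54   0.35] turn z -0.763
```

```bash
python3 -m crank '[[[0,0,0,0,0,-0.109],[0,0,0,0,0,-0.109],[0,0,0,0,0,-0.109],[0,0,0,0,0,-0.109],[0,0,0,0,0,-0.109],[0,0,0,0,0,-0.109],[0,0,0,0,0,-0.109],[0,0,0,0,0,0]]]'>/dev/null && python3 go.py 612 -174 180 15.1
```

```text
t 5.1167 p [559.6 206.5 196.9] yaw 15.28 tilt [-0.005 -0.002 -1.   ] w 0.273 grip 39.52747464179993 F [ 0.2  0.3 -1.5]
shift cm [-38.09  -4.97   1.72] turn z 0.003
```

```bash
python3 -m crank '[[[-2,-0.26,0,0,0,0],[-3.5,-0.46,0,0,0,0],[-3.5,-0.46,0,0,0,0],[-3.5,-0.46,0,0,0,0],[-3.5,-0.46,0,0,0,0],[-3.5,-0.46,0,0,0,0],[-3.5,-0.46,0,0,0,0],[-3.5,-0.46,0,0,0,0]]]'>/dev/null && python3 -m crank '[[[-3.5,-0.46,0,0,0,0],[-3.5,-0.46,0,0,0,0],[-2.5,-0.32,0,0,0,0],[-1.6,-0.2,0,0,0,0],[0,0,0,0,0,0],[0,0,0,0,0,0],[0,0,0,0,0,0]]]'>/dev/null && python3 go.py 612 -174 150 15.1
python3 - <<'E'
from h import *
a=read_camera("scene");b=read_camera("top")
f=lambda im,x,y,w,h:cv2.resize(im[y:y+h,x:x+w],(400,300),interpolation=cv2.INTER_CUBIC)
cv2.imwrite("pics/a1s.png",a);cv2.imwrite("pics/a1t.png",b)
cv2.imwrite("pics/a1.png",np.hstack([f(a,200,210,200,150),f(b,350,140,180,135)]))
E
python3 go.py 612 -174 150 15.1
```

```text
t 6.3667 p [ 611.5 -167.5  199.1] yaw 15.09 tilt [-0.002  0.001 -1.   ] w 0.272 grip 39.520445466041565 F [ 0.2  1.1 -1.9]
shift cm [-0.65 -0.11  4.91] turn z -0.0
t 6.4667 p [ 611.8 -167.1  199.8] yaw 15.18 tilt [-0.001  0.001 -1.   ] w 0.275 grip 39.520538449287415 F [-0.5  0.  -0.8]
shift cm [-0.68 -0.16  4.98] turn z 0.001
```

View pics/a1.png

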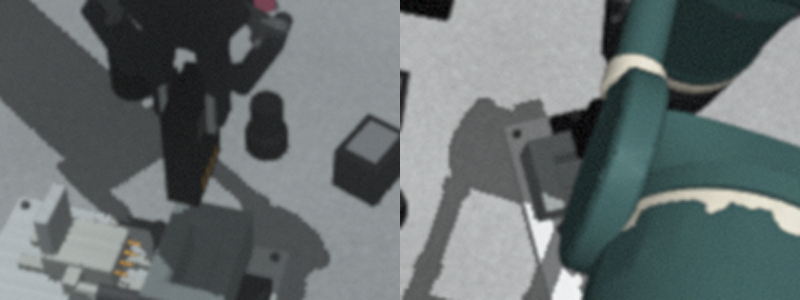

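Module hangs upright above the nest, with its foot at scene crop (165–215, 185–207), slightly to the +y side. Next I lower it to just above the mouth and measure the foot in the scene view.

```bash
python3 -m crank '[[[-0.3,-0.05,1,0,0,0],[-0.3,-0.05,2.5,0,0,0],[0,0,2.5,0,0,0],[0,0,1.3,0,0,0],[0,0,0,0,0,0],[0,0,0,0,0,0],[0,0,0,0,0,0]]]'>/dev/null && python3 go.py 612 -174 124 15.1
python3 - <<'E'
from h import *
a=read_camera("scene");cv2.imwrite("pics/b1s.png",a)
cv2.imwrite("pics/b1.png",cv2.resize(a[260:350,240:360],(800,600),interpolation=cv2.INTER_CUBIC))
E
python3 go.py 612 -174 124 15.1
```

```text
t 7.05 p [ 613.6 -174.7  128.4] yaw 15.15 tilt [ 0.002 -0.001 -1.   ] w 0.273 grip 39.50642645359039 F [ 0.6 -0.7 -1. ]
shift cm [ 0.11 -0.14  0.44] turn z 0.001
t 7.1 p [ 614.  -174.9  129.1] yaw 15.14 tilt [ 0.003 -0.001 -1.   ] w 0.276 grip 39.50728476047516 F [-0.1 -0.4 -1.4]
shift cm [ 0.14 -0.17  0.51] turn z 0.001
```

View pics/b1.png

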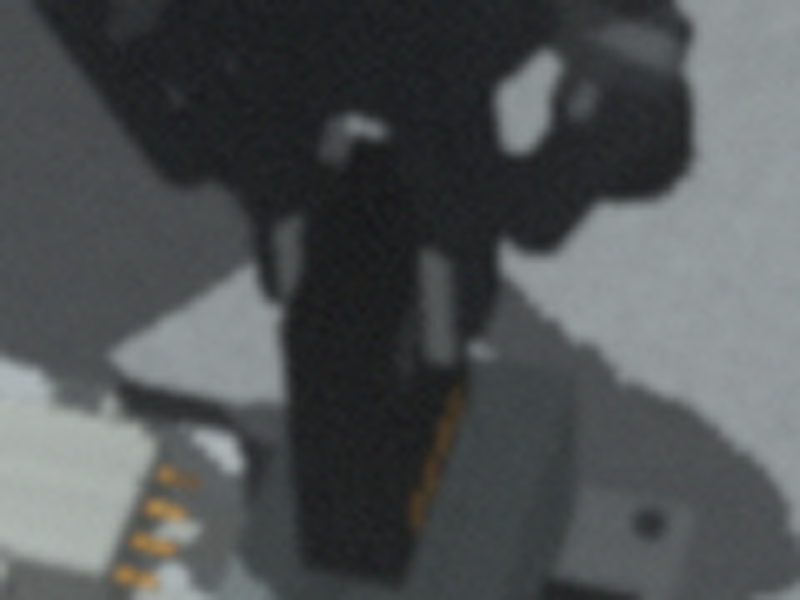

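Run:
```python
from h import *
for z in(.074,.078):
    P=cast("scene",np.array([(300,570),(408,583)])/6.667+[240,260]-.4,z)[:,:2]*1000
    m=P.mean(0);a=np.radians(15.1);c=m+28*np.array([-np.sin(a),np.cos(a)]);print(z,P.round(1).tolist(),np.hypot(*(P[1]-P[0])),"centre",c.round(1))
# calibration check: nest mouth corners in scene, predicted from jig pose at z=.062
ex=np.array([np.cos(a),np.sin(a)]);ey=np.array([-ex[1],ex[0]]);c=np.array([612,-174.2])
X=[np.r_[(c+i*31*ex+j*48*ey)/1000,.062] for i,j in((-1,1),(1,1),(1,-1),(-1,-1))]
print("pred scene nest",proj("scene",X).round(1).tolist())
print("seen", ((np.array([(252,354),(336,368),(306,465),(217,450)])-[0,300])*.45+[175,285]-.3).round(1).tolist())
```

```text
0.074 [[607.3, -208.2], [630.0, -199.3]] 24.352703062402398 centre [ 611.3 -176.7]
0.078 [[609.1, -210.5], [631.6, -201.7]] 24.200458594539683 centre [ 613.1 -179. ]
pred scene nest [[289.9, 307.5], [327.2, 315.0], [310.7, 365.3], [270.3, 356.4]]
seen [[288.1, 309.0], [325.9, 315.3], [312.4, 359.0], [272.3, 352.2]]
```

```bash
python3 -m crank '[[[0.28,-0.15,0,0,0,0],[0,0,0.5,0,0,0],[0,0,0.5,0,0,0],[0,0,0,0,0,0]]]'>/dev/null && python3 go.py 612 -172 74 15.1; python3 -m crank '[[[0,0,0.3,0,0,0],[0,0,0.3,0,0,0],[0,0,0.3,0,0,0],[0,0,0,0,0,0],[0,0,0,0,0,0]]]'>/dev/null && python3 go.py 612 -172 74 15.1
```

```text
t 7.4333 p [ 609.8 -172.2  116.3] yaw 15.13 tilt [-0.001  0.    -1.   ] w 0.271 grip 39.5106965303421 F [-0.5  0.9 -1.2]
shift cm [-0.05  0.22  4.23] turn z 0.0
t 7.85 p [ 610.9 -172.4  108. ] yaw 15.11 tilt [ 0.001  0.    -1.   ] w 0.275 grip 39.98490929603577 F [ 3.1  1.2 -2.5]
shift cm [0.02 0.11 3.4 ] turn z 0.0
```

The foot is 6 mm below the mouth with only about 3 N side force, so it has entered. Easing +x and continuing down.

```bash
python3 -m crank '[[[0,0.1,0.4,0,0,0],[0,0,0.6,0,0,0],[0,0,0.6,0,0,0],[0,0,0,0,0,0]]]'>/dev/null && python3 go.py 612 -172 74 15.1; python3 -m crank '[[[0,0,0.5,0,0,0],[0,0,0.5,0,0,0],[0,0,0.4,0,0,0],[0,0,0,0,0,0],[0,0,0,0,0,0]]]'>/dev/null && python3 go.py 612 -172 74 15.1
```

```text
t 8.1833 p [ 610.8 -171.8   90.3] yaw 15.11 tilt [-0.001  0.001 -1.   ] w 0.278 grip 39.91454780101776 F [ 1.5  0.6 -1.5]
shift cm [-0.05  0.11  1.63] turn z 0.0
t 8.6 p [ 611.  -172.    77.7] yaw 15.13 tilt [-0.001  0.    -1.   ] w 0.276 grip 40.03049612045288 F [-0.3  0.1 -1.6]
shift cm [-0.02  0.1   0.37] turn z 0.0
```

```bash
python3 -m crank '[[[0,0,0.2,0,0,0],[0,0,0.2,0,0,0],[0,0,0,0,0,0]]]'>/dev/null && python3 go.py 612 -172 74 15.1; python3 -m crank '[[[0,0,0.2,0,0,0],[0,0,0.2,0,0,0],[0,0,0,0,0,0]]]'>/dev/null && python3 go.py 612 -172 74 15.1
```

```text
t 8.85 p [ 611.6 -172.3   74.5] yaw 15.13 tilt [ 0. -0. -1.] w 0.279 grip 40.10399043560028 F [-0.5 -0.6 -0.9]
shift cm [0.02 0.04 0.05] turn z 0.0
t 9.1 p [ 611.8 -172.5   74.3] yaw 15.13 tilt [ 0. -0. -1.] w 0.276 grip 42.91631519794464 F [-9.3  1.3 19.5]
shift cm [0.04 0.03 0.03] turn z 0.001
```

Floor contact: 19.5 N up at the expected height. Release and rise.

```bash
python3 -m crank '[[[0,0,-0.25,0,0,0],[0,0,0,0,0,0],[0,0,0,0,0,0],[0,0,0,0,0,0]]]' 5 >/dev/null && python3 go.py 612 -174 74 15.1; python3 -m crank '[[[0,0,-1,0,0,0],[0,0,-2,0,0,0],[0,0,-3,0,0,0],[0,0,-3,0,0,0],[0,0,-1,0,0,0]]]' >/dev/null; python3 -m crank '[[[-0.2,-2.5,0,0,0,0],[0,-3.5,0,0,0,0],[0,-3.5,0,0,0,0],[0,-3.5,0,0,0,0],[0,-2,0,0,0,0],[0,-1,0,0,0,0],[0,0,0,0,0,0]]]' 0 >/dev/null; python3 go.py 453.1 -217.4 56 15.1;python3 - <<'E'
from h import *
a=read_camera("scene");b=read_camera("top")
f=lambda im,x,y,w,h:cv2.resize(im[y:y+h,x:x+w],(400,300),interpolation=cv2.INTER_CUBIC)
cv2.imwrite("pics/c1s.png",a);cv2.imwrite("pics/c1t.png",b)
cv2.imwrite("pics/c1.png",np.hstack([f(a,175,250,180,135),f(b,350,180,180,135)]))
E
```

```text
t 9.4333 p [ 611.3 -172.1   72.4] yaw 15.13 tilt [-0.  0. -1.] w 0.585 grip 0.0 F [-1.  -0.  -0.5]
shift cm [-0.21  0.02 -0.16] turn z 0.001
t 10.4333 p [ 455.8 -216.1  172.6] yaw 15.02 tilt [-0.001  0.    -1.   ] w -0.003 grip 0.0 F [ 0.3 -0.   0.1]
shift cm [-0.06 -0.29 11.66] turn z -0.001
```

View pics/c1.png

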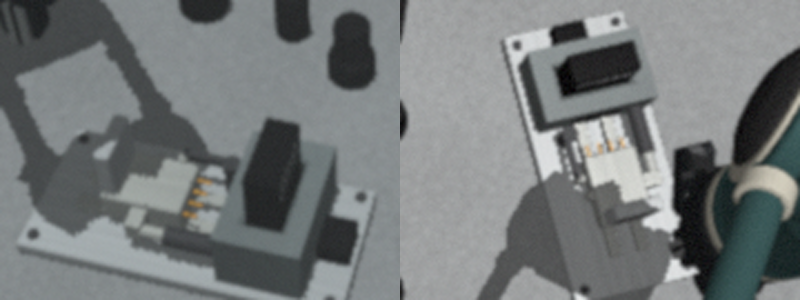

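The module stands upright in the nest (scene crop (272,170), top crop (600,70)). Its seating height of 74.3-52.4 = 21.9 mm matches the 22 mm floor. Next I go down behind the thumb plate.

```bash
python3 -m crank '[[[-0.1,-0.3,2,0,0,0],[0,0,3.3,0,0,0],[0,0,3.3,0,0,0],[0,0,2.2,0,0,0],[0,0,0.9,0,0,0],[0,0,0,0,0,0]]]' 0 >/dev/null && python3 go.py 497 -205 56 15.1; python3 -m crank '[[[0,0.6,0,0,0,0],[0,0.6,0,0,0,0],[0,0.4,0,0,0,0],[0,0,0,0,0,0]]]' >/dev/null; python3 go.py 497 -205 56 15.1;python3 - <<'E'
from h import *
a=read_camera("scene")
f=lambda im,x,y,w,h:cv2.resize(im[y:y+h,x:x+w],(800,600),interpolation=cv2.INTER_CUBIC)
cv2.imwrite("pics/d1.png",f(a,160,230,200,150))
E
```

```text
t 11.0333 p [ 454.  -216.2   53.1] yaw 15.18 tilt [-0.005  0.003 -1.   ] w 0.002 grip 0.0 F [ 0.2  0.4 -0.3]
shift cm [-0.04  4.44 -0.31] turn z 0.001
t 11.3667 p [ 473.2 -214.1   57.9] yaw 15.17 tilt [ 0.004 -0.002 -1.   ] w -0.003 grip 0.0 F [0.4 0.4 0.6]
shift cm [0.25 2.53 0.2 ] turn z 0.001
```

View pics/d1.png

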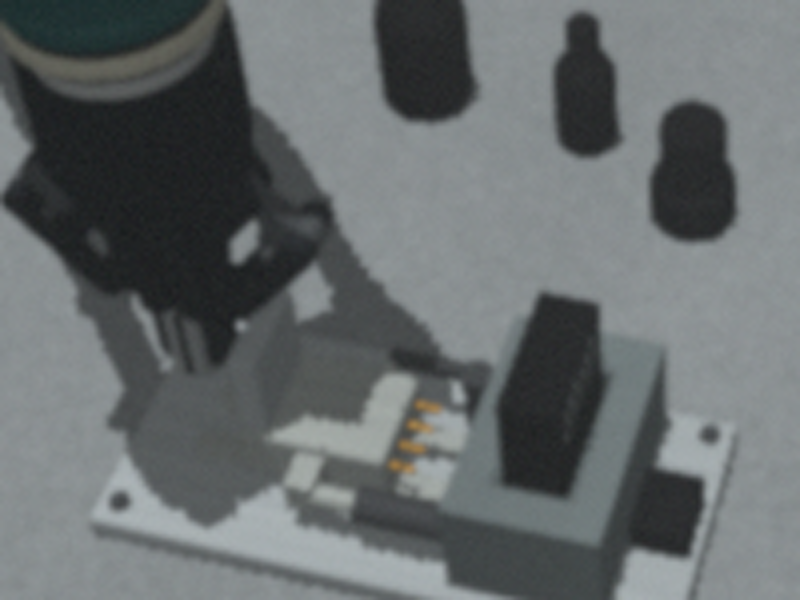

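The shut fingers stand just behind the plate at crop (210,350). Their linkage flares towards the plate at (310,215), so I turn a quarter turn and push with the flat finger sides instead.

```bash
python3 -m crank '[[[0,-0.7,-1.5,0,0,0],[0,-0.8,-3,0,0,0],[0,0,-1,0,0,0],[0,0,0,0,0,0.12],[0,0,0,0,0,0.12],[0,0,0,0,0,0.12],[0,0,0,0,0,0.12],[0,0,0,0,0,0.12]]]' >/dev/null && python3 -m crank '[[[0,0,0,0,0,0.12],[0,0,0,0,0,0.12],[0,0,0,0,0,0.12],[0,0,0,0,0,0.12],[0,0,0,0,0,0.12],[0,0,0,0,0,0.12],[0,0,0,0,0,0.12],[0,0,0,0,0,0.12]]]' >/dev/null && python3 go.py 468.5 -213.2 58 105.1
```

```text
t 12.75 p [ 456.3 -217.5  111.3] yaw -74.61 tilt [ 0.001 -0.001 -1.   ] w -0.001 grip 0.0 F [ 0.7  0.  -0.4]
shift cm [ 1.28 -0.1   5.33] turn z 0.005
```

```bash
python3 -m crank '[[[0,-0.1,1.5,0,0,0],[0,0,2.5,0,0,0],[0,0,1.2,0,0,0.005],[0,0,0,0,0,0],[0.8,0,0,0,0,0],[0.8,0,0,0,0,0],[0.6,0,0,0,0,0],[0,0,0,0,0,0]]]' >/dev/null && python3 go.py 512.7 -201.1 58 105.1; python3 -m crank '[[[0.4,0,0,0,0,0],[0.4,0,0,0,0,0],[0.4,0,0,0,0,0],[0,0,0,0,0,0]]]' >/dev/null && python3 go.py 512.7 -201.1 58 105.1
```

```text
t 13.4167 p [ 479.7 -210.9   60.4] yaw -74.5 tilt [ 0.004 -0.002 -1.   ] w -0.002 grip 0.0 F [ 0.7 -0.7 -0.5]
shift cm [ 3.44 -0.06  0.25] turn z 0.007
t 13.75 p [ 488.6 -207.4   59. ] yaw -74.52 tilt [-0. -0. -1.] w 0.002 grip 1.8307598160754424 F [-3.6 -0.8  2.5]
shift cm [2.49 0.04 0.1 ] turn z 0.007
```

```bash
python3 -m crank '[[[0.4,0,0,0,0,0],[0.4,0,0,0,0,0],[0.4,0,0,0,0,0],[0,0,0,0,0,0]]]' >/dev/null && python3 go.py 512.7 -201.1 58 105.1; python3 -m crank '[[[0.4,0,0,0,0,0],[0.4,0,0,0,0,0],[0.2,0,0,0,0,0],[0,0,0,0,0,0]]]' >/dev/null && python3 go.py 512.7 -201.1 58 105.1
```

```text
t 14.0833 p [ 497.2 -204.8   58.6] yaw -74.52 tilt [-0.006 -0.001 -1.   ] w 0.002 grip 4.497838765382767 F [-8.  -3.5  5.7]
shift cm [1.59 0.05 0.05] turn z 0.007
t 14.4167 p [ 508.5 -201.8   58.5] yaw -74.53 tilt [-0.003 -0.    -1.   ] w -0.0 grip 3.191841635853052 F [-5.8 -2.3  3.4]
shift cm [0.42 0.05 0.05] turn z 0.007
```

Past the click, as the force dropped. On to the stop.

```bash
python3 -m crank '[[[0.3,0,0,0,0,0],[0.2,0,0,0,0,0],[0,0,0,0,0,0],[0,0,0,0,0,0]]]' >/dev/null && python3 go.py 512.7 -201.1 58 105.1; python3 -m crank '[[[0.2,0,0,0,0,0],[0.2,0,0,0,0,0],[0,0,0,0,0,0],[0,0,0,0,0,0]]]' >/dev/null && python3 go.py 512.7 -201.1 58 105.1
```

```text
t 14.75 p [ 512.8 -200.6   58.4] yaw -74.52 tilt [-0.003 -0.    -1.   ] w -0.001 grip 3.4948098845779896 F [-7.6 -3.8  3.3]
shift cm [-0.03  0.05  0.04] turn z 0.007
t 15.0833 p [ 513.1 -200.4   58.5] yaw -74.47 tilt [-0.01  -0.001 -1.   ] w -0.001 grip 9.587848708033562 F [-17.   -7.3  11.7]
shift cm [-0.06  0.05  0.05] turn z 0.008
```

```bash
python3 -m crank '[[[0.1,0,0,0,0,0],[0,0,0,0,0,0],[0,0,0,0,0,0],[0,0,0,0,0,0],[0,0,0,0,0,0],[0,0,0,0,0,0]]]' >/dev/null && python3 go.py 512.7 -201.1 58 105.1
python3 - <<'E'
from h import *
a=read_camera("scene")
cv2.imwrite("pics/e1.png",cv2.resize(a[210:390,160:400],(800,600),interpolation=cv2.INTER_CUBIC))
E
```

```text
t 15.5833 p [ 513.1 -200.4   58.5] yaw -74.48 tilt [-0.012 -0.001 -1.   ] w -0.0 grip 11.09541803598404 F [-19.6  -9.3  13.3]
shift cm [-0.06  0.05  0.05] turn z 0.007
```

View pics/e1.png

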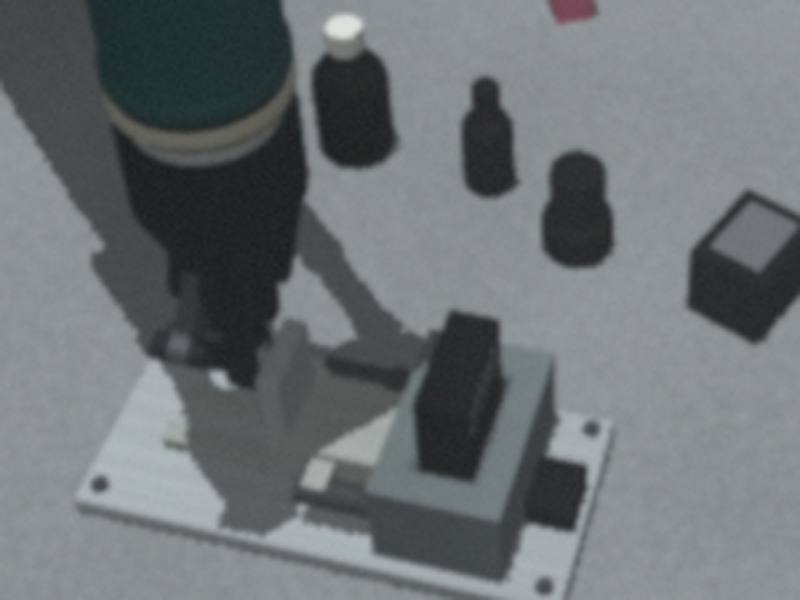

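The fingers press on the thumb plate at crop (270,375), the carriage is right up against the nest with its contacts out of sight, and the module is seated at (460,395). The bottles, loupe and squat module stand undisturbed. The TCP position didn't change as the push rose to about 22 N, so the slide is at its stop.

```bash
python3 -c "
from workcell import *
print(finish_job())"
```

```text
the job is handed in; nothing more can be done
None
```

The module is fully down in the pocket and released, the slide is past its click and held at its stop by the fingers, the bystanders were left untouched, and the job was handed in at about 16 s; no verdict came back.

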